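# Gauge a clamp spindle's thread with a pitch comb on the checking bed

## Task

Without lifting it off the plywood bed, push the brass thread comb under the blue gantry and into the threads of the steel spindle until all its teeth sit fully home and square. Then check that it sits flat by sliding the red check bar along its slot, behind the comb, as far as it goes. Leave the comb seated and everything else on the bench where it is.

Things in the scene. Friction and masses are not known exactly. Their poses are not given: they have to be found in the camera images.
- fixture: Checking bed, fixed, placed differently each time. Origin on the bench; x towards the spindle, y left along it, z up. Plywood bed: top 30 mm above the bench, x -155 to +100 mm, y -140 to +240 mm. Beyond it two blue V-blocks (tops 45 mm above the bench, x = 130, y = +-128 mm) carry the spindle.
- gantry_mid (a point): Middle of the underside of the blue gantry's crossbar, 15 mm above the bed, at fixture x = 60, y = 0 mm; axes as the fixture's. Crossbar 22 mm wide in x; posts' inner faces at y = +-68 mm, outer at +-84 mm; its top 29 mm above the bed, bolt heads 34 mm.
- spindle: Steel screw spindle, fixed along fixture y at fixture x = 130 mm, 35 mm above the bench; its y differs by up to +-20 mm. Origin on its axis, axes as the fixture's. Thread pitch 12 mm, outer diameter 44, root 34 mm; ridges (rings, no helix) at own y = 0, +-12 ... +-84 mm, grooves midway, 3 mm wide at the root, 9 mm at the crest, flanks at 30 degrees.
- comb: Brass thread comb, a loose smooth plate of about 0.35 kg lying on the bed: own x -55 to +55 mm, y -48 to +48 mm, 10 mm thick. Origin at the centre of its underside. Eight teeth, 5.6 mm long, on its +x edge (facing the spindle) at own y = +-6, +-18, +-30, +-42 mm, 1.8 mm wide at the tip, flanks at 30 degrees.
- comb_center (a point): Centre of the comb's plate, 5 mm above its underside, comb's axes. Teeth face grooves when its y in the spindle's frame is a multiple of 12 mm (any that passes the gantry); they go in fully from about 1 mm off; further off they hang up on the flanks and the comb must be shifted sideways. Fully home it is at fixture x = 52.4 mm (77.6 mm before the spindle's axis).
- tooth_left (a point): Tip of the comb's outermost tooth at own x = 60.6, y = +42 mm, half-way up. Fully home it touches the thread's root, 17 mm before the spindle's axis (spindle x = -17 mm).
- tooth_right (a point): The same on the comb's other side, at own x = 60.6, y = -42 mm.
- bar_post (a point): Centre of the black upright post (18 mm diameter, 44 to 80 mm above the bench, this point at 62 mm) on the middle of the red check bar: 14 mm wide in fixture x, 80 mm long in y, top 44 mm above the bench. It starts parked at the left of the bed. With the comb fully home, the comb's back edge is 2 mm clear of the bar; if not, the bar runs into it.
- check_bar (a joint): Travel of the check bar (m) along its straight slot at fixture x = -11.6 mm, towards -y: post at fixture y = 0.175 - value. Parked at 0 to 0.012, end stop at 0.175 (bar centred behind the comb). Friction about 1.5 N; it stays where it is left.
- clamp_a: Bystander: orange spring clamp, 110 mm long, 22 mm high, on the bench to the right of the bed. Origin at its underside.
- clamp_b: Bystander: second orange spring clamp, like the first.
- clamp_c: Bystander: black spring clamp, 110 mm long, 22 mm high, on the left near corner of the bed. Origin at its underside.
- fine_comb: Bystander: small steel comb of finer pitch, 65 x 48 x 6 mm, lying on the bed left of the gantry. Origin at its underside.
- nut: Bystander: brass spindle nut, 70 mm diameter, 45 mm high, standing on the bench at the right. Origin at its underside.
- glue: Bystander: yellow glue bottle, 60 mm diameter, 170 mm high, on the bench left of the bed. Origin at its underside.
- offcut: Bystander: wooden offcut, 150 x 50 x 30 mm, on the bench at the left. Origin at its underside.
Not all that is in view belongs to the job. Of the things that look like the comb, the middle-sized one is meant.

How it is judged (in metres and radians):
On the way, in this order (a step that is already met when the one before it is completed fails the run):
1. the comb is fully home and square in the threads, while the check bar is still clear of it (x of tooth_left in the frame of spindle between -0.0195 and -0.012 m and z of tooth_left in the frame of spindle between -0.003 and 0.003 m and x of tooth_right in the frame of spindle between -0.0195 and -0.012 m and z of tooth_right in the frame of spindle between -0.003 and 0.003 m and y of comb_center in the frame of spindle between -0.05 and 0.05 m and value of joint check_bar below 0.05 m), for 0.3 s.
2. the check bar is slid behind the comb to its end stop (x of tooth_left in the frame of spindle between -0.0195 and -0.012 m and z of tooth_left in the frame of spindle between -0.003 and 0.003 m and x of tooth_right in the frame of spindle between -0.0195 and -0.012 m and z of tooth_right in the frame of spindle between -0.003 and 0.003 m and y of comb_center in the frame of spindle between -0.05 and 0.05 m and value of joint check_bar above 0.165 m), for 0.2 s.
At the end, for the whole second after the job is handed in: Both outermost tooth tips are within 2.5 mm of the thread root (spindle x above -19.5 mm) and 3 mm of the axis height, the comb centre is within 50 mm of the spindle's middle along its length, the check bar within 10 mm of its end stop, and the comb at rest (all of step 2 and linear speed of comb below 0.01 m/s); the robot touches nothing.
It fails at once if the comb is lifted off the bed by more than 12 mm or tipped by more than 0.2 rad (height (world z) of comb_center above 0.047 m or angle between comb_center's own z axis and vertical above 0.2 rad).
It fails at once if a bystander is moved by more than 30 mm (distance of any of clamp_a, clamp_b, clamp_c, fine_comb, nut, glue, offcut from where it was at the start of the episode above 0.03 m).
It also fails if it takes over 72 s, if anything falls off the work surface, if the arm or the gripper's body presses on something with over 40 N, if the wrist force passes 120 N, or if a joint passes its speed limit or range.

## Robot

A 6-joint arm with a two-finger parallel gripper is mounted at the origin on the work surface. World frame = base frame: x ahead of the robot, y to its left, z up, the work surface at z = 0. Lengths are in m, angles in degrees, forces in N, time in s.
With the tool pointing down it reaches from about 0.4 to 0.825 m from the base axis. Payload 7 kg.
Tool frame: the origin (TCP) lies at the very end of the fingers, on their centre line; the grasp point (between the pads) lies 19 mm behind it; z points along the fingers, y is the direction in which the jaws open and shut (so a half turn about z gives the same grasp; the last joint's range is limited). The gripper opens to 88 mm and grips with 3 to 60 N. Pads are 19 mm wide; open, the fingers measure 130 mm over their backs; the gripper's body (78 mm by 193 mm) begins 47 mm behind the grasp point.
Start: joints at [-47.607, 20.546, 0.682, 0, -70.136, -16.507], TCP at [0.295, -0.607, 0.227] pointing down, gripper open.
Joint ranges: [-176.03, 176.03], [-82.01, 121.73], [-58.28, 71.71], [-173.87, 95.51], [-174.79, -0.11], [-173.66, 173.66]. Speed limits (degrees/s): [136.94, 136.94, 172.46, 180, 180, 180].

## Interface

Orientations are given as [roll, pitch, yaw] about the fixed x, y, z axes, in that order (R = Rz(yaw) Ry(pitch) Rx(roll)).
In Python, from plant import ctrl, snapshot, workorder gives the robot as it stands. The module is installed in compiled form; this text tells all that it offers.
- The arm moves only by the shell command python3 -m creep 'ROWS'. ROWS is JSON, a list of rows, each a list of 5 numbers: the shift along the tool's x, y, z scaled (see below), then the turn about the tool's z scaled (see below), then the finger opening in mm, from 0 to 87.6. A call has exactly 8 rows; each row is the pose to reach, as a shift and turn from the pose commanded when the call began, along the tool's axes at that moment, turning the shorter way round; what a row does not reach only later rows make up. The controller multiplies each number of a shift by 0.1 m and each number of a turn by 180 degrees. A row lasts 1/12 s, in which the tool goes at most 41.7 mm and 7.16 degrees, less where a joint would pass 70% of its speed; a pose out of reach is approached as far as the arm can. A call with a number of a shift or a turn outside -1 to 1 is refused whole. A call with a gripper value outside its range is refused whole. The fingers move at their own pace and stop on an object; the grip force is fixed at half the most. Time passes only in rows, so rows that repeat a pose let the fingers close, or fill a call up. It gives the time, the measured TCP pose, the force and the opening at its end, in the units of the state.
- ctrl.get_obs(): the state, without advancing time (a new reading comes with each control period).
- snapshot(name): name is "side" or "top"; returns a dict with "img" (420x560x3 uint8, blue, green, red), "camera_matrix" (3x3 intrinsics, pixels), "xyz" and "rotation" of the camera in the world. Camera axes: x right, y up, looking along -z (the intrinsics and any distortion apply to the point x, -y, -z); pixel columns grow to the right and rows downward; lengths in m; the calibration is good to about 2 mm. A picture is of the moment at which its call begins. There is no depth.
- workorder.close_job(): hands the job in, once; it reports no verdict.
The state is a dict: "clock": time; "joint_pos": joint angles; "qvel": joint speeds; "tau": joint torques, N m; "tool_pos": TCP position; "orientation": TCP orientation; "force": force on the tool from outside, world axes, zero at the start; "moment": the same for the moment, N m; "opening": finger opening in m.
Only numpy, scipy, OpenCV 4.12 (cv2) and the standard library are available. Lean on these libraries where they do the work, as an engineer would, in place of code of your own. Each camera call takes 0.05 s, during which the arm holds its last target.

## Working session

There is one attempt and no reset: what is moved stays moved. The work goes in short steps, Python scripts to look and compute and a shell command to move; the robot and the scene stay as the last step left them, time stands still between calls to the robot, and variables do not carry over. Pictures are saved under pics/ and viewed, and the job is handed in when it is done.

```bash
ls; mkdir -p pics
cat > h.py <<'E'
import numpy as np, cv2
from plant import ctrl, snapshot, workorder
E
python3 - <<'E'
from h import *
print(ctrl.get_obs())
import pickle
for n in ("side","top"):
    s=snapshot(n); pickle.dump(s,open(f"{n}0.pkl","wb")); cv2.imwrite(f"pics/{n}0.png",s["img"]); print({k:v for k,v in s.items() if k!="img"})
E
```

```text
pics
{'clock': 0.0, 'joint_pos': array([-4.76093236e+01,  2.05905297e+01,  6.34476737e-01, -2.19798764e-02,
       -7.01362643e+01, -1.65056744e+01]), 'qvel': array([ 0.0323151 , -0.03299   ,  0.0492742 , -0.1064094 ,  0.00394433,
        0.00146289]), 'tau': array([ 3.30801277e-04, -5.82726073e+01,  2.93056262e+01,  6.99755609e+00,
        6.77667311e-03, -1.99087417e-04]), 'tool_pos': array([ 0.29444005, -0.60684888,  0.2256324 ]), 'orientation': array([ 1.79905616e+02, -6.41992126e-03, -1.54122478e+02]), 'force': array([ 0.59692385,  0.12118857, -0.53754009]), 'moment': array([ 0.00626267,  0.05087543, -0.02941525]), 'opening': 0.08785246279195848}
{'camera_matrix': array([[511.52238781,   0.        , 272.70214629],
       [  0.        , 511.52238781, 207.57353785],
       [  0.        ,   0.        ,   1.        ]]), 'xyz': array([-0.09129853, -0.81402231,  1.11555607]), 'rotation': array([ 44.94325822,  -0.93644432, -34.96717993])}
{'camera_matrix': array([[491.49675565,   0.        , 277.31590953],
       [  0.        , 491.49675565, 216.00238044],
       [  0.        ,   0.        ,   1.        ]]), 'xyz': array([ 3.18737982e-01, -1.06495597e-03,  1.25394548e+00]), 'rotation': array([  9.79495742,   0.55406717, -89.48142819])}
```

View pics/side0.png

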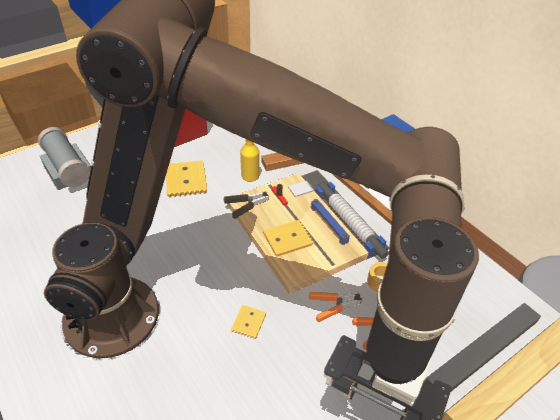

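View pics/top0.png

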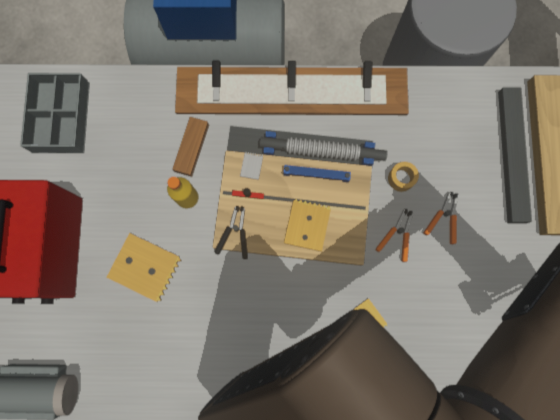

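```bash
cat >> h.py <<'E'
from scipy.spatial.transform import Rotation as R
def pix2plane(s,uv,z):
    K=s["camera_matrix"]; Rm=R.from_euler('xyz',s["rotation"],degrees=True).as_matrix()
    uv=np.atleast_2d(np.array(uv,float)); d=np.c_[(uv-[K[0,2],K[1,2]])/[K[0,0],K[1,1]],np.ones(len(uv))]
    d=(d*[1,-1,-1])@Rm.T; c=np.array(s["xyz"]); t=(z-c[2])/d[:,2]
    return c+t[:,None]*d
def proj(s,P):
    K=s["camera_matrix"]; Rm=R.from_euler('xyz',s["rotation"],degrees=True).as_matrix()
    p=(np.atleast_2d(P)-s["xyz"])@Rm; p=p*[1,-1,-1]; q=p@K.T
    return q[:,:2]/q[:,2:]
def crop(s,x0,y0,x1,y1,k,name):
    cv2.imwrite(name,cv2.resize(s["img"][y0:y1,x0:x1],None,fx=k,fy=k,interpolation=cv2.INTER_CUBIC))
E
python3 - <<'E'
from h import *
import pickle
s=pickle.load(open("top0.pkl","rb")); crop(s,205,120,405,270,4,"pics/tz.png")
print(proj(s,[0.295,-.607,.227]))
s=pickle.load(open("side0.pkl","rb")); crop(s,220,150,400,300,4,"pics/sz.png")
print(proj(s,[0.295,-.607,.227]))
E
```

```text
[[579.52201474 315.41135265]]
[[376.07587564 406.63238063]]
```

View pics/tz.png

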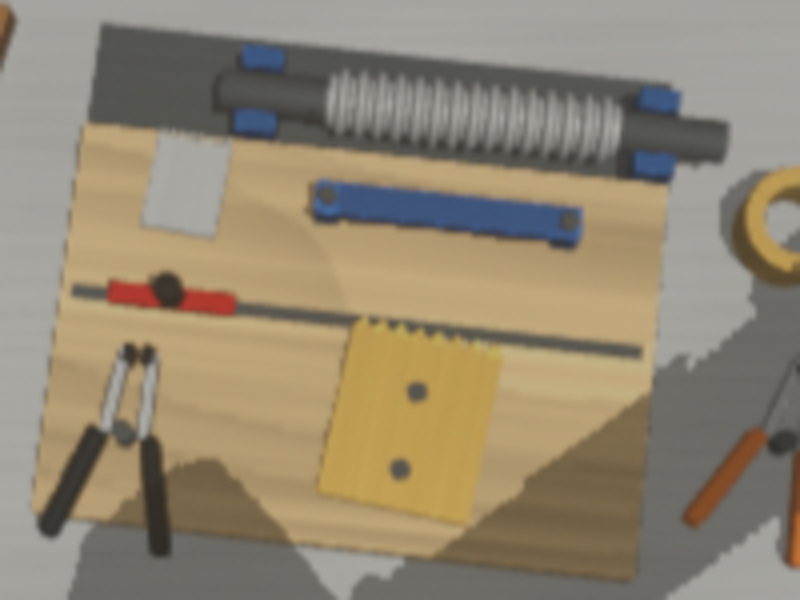

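View pics/sz.png

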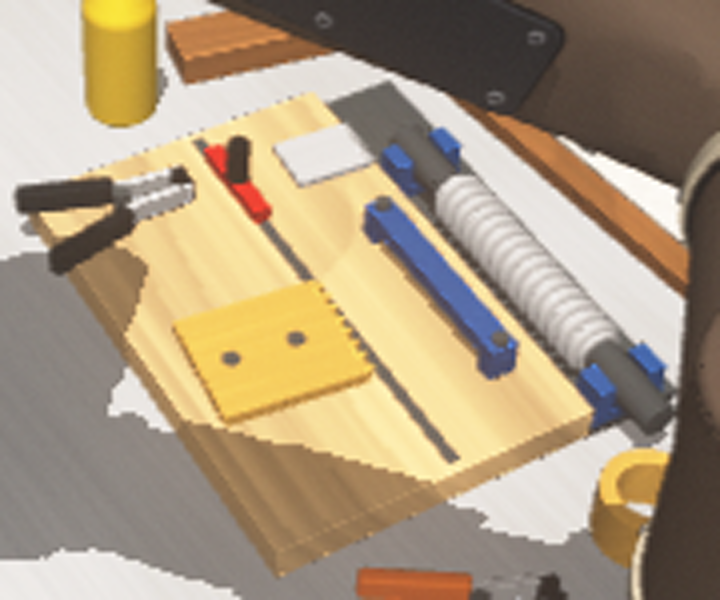

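```bash
cat > m.py <<'E'
from h import *
import pickle
t=pickle.load(open("top0.pkl","rb")); s=pickle.load(open("side0.pkl","rb"))
def c2(p,o,k=4): return np.array(p,float)/k+np.array(o)+ -0.5+0.5/k
bed=c2([(85,125),(668,180),(635,578),(35,512)],(205,120))
W=pix2plane(t,bed,0.03)[:,:2]
F=np.array([(100,240),(100,-140),(-155,-140),(-155,240)])/1000.
def fit(F,W):
    a=F-F.mean(0); b=W-W.mean(0); th=np.arctan2((a[:,0]*b[:,1]-a[:,1]*b[:,0]).sum(),(a*b).sum())
    Rm=np.array([[np.cos(th),-np.sin(th)],[np.sin(th),np.cos(th)]]); o=W.mean(0)-Rm@F.mean(0)
    return th,o,Rm,(F@Rm.T+o-W)*1000
th,o,Rm,res=fit(F,W); print(np.degrees(th),o,'\n',res)
sb=c2([(320,95),(592,415),(278,575)],(220,150)); 
Ws=pix2plane(s,sb,0.03)[:,:2]; print('side',(Ws-o)@Rm*1000)
print('side bed'); th2,o2,R2,res2=fit(F[[0,1,2]],Ws); print(np.degrees(th2),o2,res2)
# features in fixture
def fx(p,z,cam=t,off=(205,120)): return ((pix2plane(cam,c2(p,off),z)[:,:2]-o)@Rm*1000).round(1)
print('gantry bolts',fx([(326,195),(570,220)],.064))
print('bolts side',fx([(383,203),(500,338)],.064,s,(220,150)))
print('post top',fx([(167,285)],.080),'side',fx([(240,143)],.080,s,(220,150)))
print('bar ends',fx([(109,290),(236,303)],.044))
print('slot ends',fx([(72,290),(642,352)],.03))
print('thread ends',fx([(330,100),(622,132)],.057))
print('comb corners back L,R, front R,L',fx([(318,490),(468,523),(500,350),(357,328)],.04))
print('side',fx([(175,325),(228,420),(372,372),(318,285)],.04,s,(220,150)))
E
python3 m.py
```

```text
-5.592870070182327 [ 0.57862164 -0.0801659 ] 
 [[ 1.47800554  1.52598876]
 [-1.14081129 -0.88247077]
 [ 0.35918775 -2.46325623]
 [-0.69638201  1.81973824]]
side [[ 104.18272497  234.08762161]
 [  94.76130454 -140.91067871]
 [-163.95564297 -151.73846367]]
side bed
-6.178170037874335 [ 0.57484853 -0.08585992] [[-5.02569789e+00 -6.69696531e-01]
 [ 2.03388340e-03 -6.16774022e+00]
 [ 5.02366400e+00  6.83743675e+00]]
gantry bolts [[ 59.1  77.7]
 [ 58.9 -75. ]]
bolts side [[ 60.1  76.7]
 [ 58.9 -74.9]]
post top [[-11.9 168.2]] side [[ -9.2 168.7]]
bar ends [[-11.1 207.7]
 [-11.1 127.2]]
slot ends [[ -10.7  233. ]
 [ -12.8 -131. ]]
thread ends [[ 123.    81.7]
 [ 121.2 -103.6]]
comb corners back L,R, front R,L [[-122.9   63.6]
 [-133.5  -30.9]
 [ -22.9  -40.9]
 [ -18.3   49.8]]
side [[-122.5   62.4]
 [-132.6  -31.5]
 [ -23.1  -41.9]
 [ -12.6   47.3]]
```

```bash
cat >> m.py <<'E'
print('--spindle')
yy=np.arange(-130,110,.5)
from scipy.ndimage import map_coordinates
from scipy.signal import find_peaks
for cam,nm in((t,'top'),(s,'side')):
    g=cv2.cvtColor(cam["img"],cv2.COLOR_BGR2GRAY).astype(float)
    for xo,z in((130,.057),(125,.0564),(120,.0546)):
        P=np.c_[np.c_[np.full(len(yy),xo)/1000,yy/1000]@Rm.T+o,np.full(len(yy),z)]
        uv=proj(cam,P); pr=map_coordinates(g,[uv[:,1],uv[:,0]],order=3)
        pr=cv2.GaussianBlur(pr.reshape(-1,1),(1,9),0).ravel()
        pk=find_peaks(pr,prominence=4)[0]; v=find_peaks(-pr,prominence=4)[0]
        i=(yy>-90)&(yy<65)
        ph=np.angle((pr[i]-pr[i].mean())@np.exp(-2j*np.pi*yy[i]/12))  # phase
        print(nm,xo,len(pk),yy[pk],'ridge mod12',(-ph and (ph*-12/2/np.pi)%12))
E
python3 m.py|sed -n '/--/,$p'
```

```text
--spindle
top 130 22 [-99.5 -94.5 -82.5 -70.  -58.  -46.5 -39.  -34.  -22.  -10.   -3.5   1.5
  14.   26.   32.5  38.   45.   49.5  62.   68.   74.   80.5] ridge mod12 0.6380396446394476
top 125 25 [-99.5 -87.  -82.5 -75.  -70.5 -58.  -46.  -39.5 -34.5 -27.  -22.5 -15.
 -10.   -3.5   1.5   8.5  13.5  26.   38.   44.5  49.5  57.   62.   74.
  80.5] ridge mod12 11.911672945610771
top 120 24 [-100.   -94.5  -82.5  -75.5  -70.5  -63.   -58.5  -46.5  -34.5  -27.
  -22.5  -10.5    2.     8.5   13.5   21.    25.5   37.5   44.    50.
   56.5   61.5   73.5   81. ] ridge mod12 0.18366614762780495
side 130 16 [-101.5  -92.   -80.5  -68.   -55.   -44.   -31.5  -19.    -8.     4.5
   16.    28.5   40.    52.5   64.    76.5] ridge mod12 4.240059582371386
side 125 16 [-101.5  -91.   -79.   -67.   -55.5  -42.5  -31.5  -19.5   -6.5    4.5
   17.    28.5   40.5   52.5   65.    78.5] ridge mod12 4.644705103117818
side 120 16 [-100.5  -93.   -78.   -66.   -55.   -43.5  -31.5  -19.    -7.5    5.
   17.    29.5   41.    52.5   64.5   77. ] ridge mod12 4.697518968611587
```

In the top view three plates look like the comb: the large one at (144,267), the one on the bed at (307,227), and the small one at about (370,317), which is at (248,321) in the side view. The middle-sized one is the plate on the bed. The close crop shows it with eight teeth facing the spindle, turned about -6° in the fixture frame.

The plan is to push its back edge with two spread fingers lined up with the fixture's y axis. I'll start by moving over.

```bash
python3 -m creep '[[-0.3,0.3,0,0.03,60],[-0.6,0.7,0,0.07,60],[-0.83,1,0,0.11,60],[-0.83,1,0,0.15,60],[-0.83,1,0,0.175,60],[-0.83,1,0,0.175,60],[-0.83,1,0,0.175,60],[-0.83,1,0,0.175,60]]'
```

```text
clock: 0.77
tool_pos: [0.3256, -0.4813, 0.2263]
orientation: [180.0, -0.0, 174.5]
force: [-1.0, -0.2, 0.2]
opening: 0.0605
```

```bash
cat > go.py <<'E'
# usage: go.py fx fy z  [mm fixture frame] -> tool shift in units of 0.1 m, turn
import sys; from h import *
from fixp import th,o
fx,fy,z=map(float,sys.argv[1:4])
Rm=np.array([[np.cos(th),-np.sin(th)],[np.sin(th),np.cos(th)]])
ob=ctrl.get_obs(); p=np.array(ob["tool_pos"]); T=R.from_euler('xyz',ob["orientation"],degrees=True)
w=np.r_[Rm@[fx/1e3,fy/1e3]+o,z/1e3]
print('now fixture',((p[:2]-o)@Rm*1e3).round(1),p[2].round(4),'shift',(T.inv().apply(w-p)*10).round(3),'turn',round((ob["orientation"][2]-np.degrees(th)-180+180)%360/180-1,4),ob["force"].round(1),ob["clock"].round(2))
E
cat > fixp.py <<'E'
import numpy as np
th=np.radians(-5.59); o=np.array([0.5786,-0.0802])
E
python3 -m creep '[[-0.1,0.3,0,0,60],[-0.2,0.7,0,0,60],[-0.2,1,0,0,60],[-0.2,1,0,0,60],[-0.2,1,0,0,60],[-0.2,1,0,0,60],[-0.2,1,0,0,60],[-0.2,1,0,0,60]]'
python3 -m creep '[[-0.1,0.3,0,0,60],[-0.2,0.7,0,0,60],[-0.2,1,0,0,60],[-0.2,1,0,0,60],[-0.2,1,0,0,60],[-0.2,1,0,0,60],[-0.2,1,0,0,60],[-0.2,1,0,0,60]]'
python3 -m creep '[[-0.1,0.3,0,0,60],[-0.2,0.7,0,0,60],[-0.2,1,0,0,60],[-0.2,1,0,0,60],[-0.2,1,0,0,60],[-0.2,1,0,0,60],[-0.2,1,0,0,60],[-0.2,1,0,0,60]]'
python3 -m creep '[[0,0.3,0.1,0,60],[0,0.7,0.3,0,60],[0,1,0.6,0,60],[0,1,0.8,0,60],[0,1,0.8,0,60],[0,1,0.8,0,60],[0,1,0.8,0,60],[0,1,0.8,0,60]]'
python3 go.py -150 12 80
```

```text
clock: 1.43
tool_pos: [0.3551, -0.3844, 0.2262]
orientation: [180.0, -0.0, 174.3]
force: [0.5, 0.4, 0.6]
opening: 0.06
clock: 2.1
tool_pos: [0.3848, -0.2869, 0.2264]
orientation: [-180.0, -0.0, 174.3]
force: [-0.1, -0.2, 0.2]
opening: 0.06
clock: 2.77
tool_pos: [0.4145, -0.1893, 0.2264]
orientation: [-180.0, -0.0, 174.3]
force: [0.3, 0.2, -1.3]
opening: 0.0597
clock: 3.43
tool_pos: [0.4255, -0.0897, 0.148]
orientation: [180.0, 0.1, 174.3]
force: [0.9, -0.5, -0.5]
opening: 0.0603Traceback (most recent call last):
  File "go.py", line 8, in <module>
    print('now fixture',((p[:2]-o)@Rm*1e3).round(1),p[2].round(4),'shift',(T.inv().apply(w-p)*10).round(3),'turn',round((ob["orientation"][2]-np.degrees(th)-180+180)%360/180-1,4),ob["force"].round(1),ob["clock"].round(2))
                                                                                                                                                                                                        ^^^^^^^^^^^^^^^^^
AttributeError: 'float' object has no attribute 'round'
```

```bash
sed -i 's/ob\["clock"\].round(2)/round(ob["clock"],2)/; s/round((ob\["orientation"\]\[2\].*180-1,4)/round(((ob["orientation"][2]-np.degrees(th)+0)%360-180)\/180,4)/' go.py
python3 go.py -150 12 80; python3 go.py -150 12 34
python3 - <<'E'
from h import *
s=snapshot("top"); crop(s,205,120,405,270,4,"pics/t1.png")
s=snapshot("side"); cv2.imwrite("pics/s1.png",s["img"])
E
```

```text
now fixture [-151.5  -24.4] 0.148 shift [-0.013  0.363  0.68 ] turn -0.0006 [ 0.9 -0.5 -0.5] 3.43
now fixture [-151.5  -24.4] 0.148 shift [-0.012  0.363  1.14 ] turn -0.0006 [ 0.9 -0.5 -0.5] 3.43
```

View pics/t1.png

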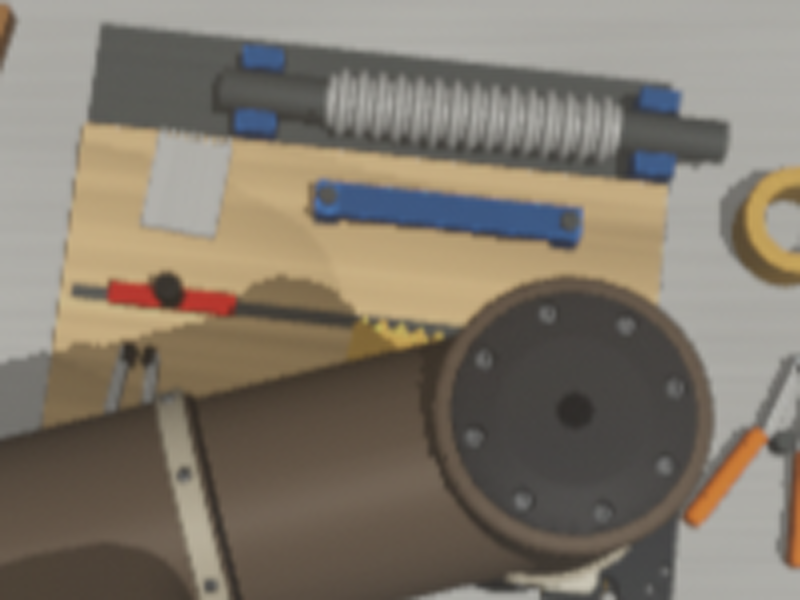

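View pics/s1.png

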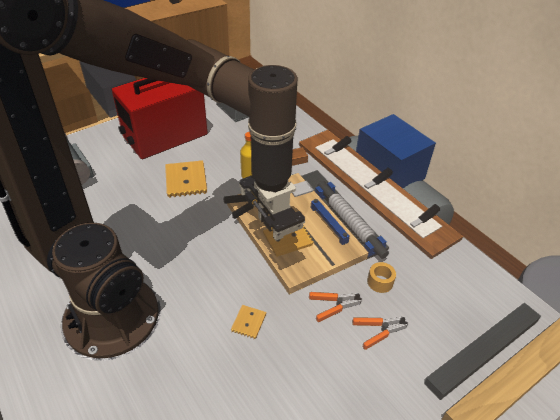

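The arm blocks most of the top view, but the side view shows the gripper over the back of the comb. I'll shift left, then go down behind the back edge.

```bash
python3 -m creep '[[0,0.3,0.2,0,60],[0,0.36,0.5,0,60],[0,0.36,0.7,0,60],[0,0.36,0.7,0,60],[0,0.36,0.7,0,60],[0,0.36,0.7,0,60],[0,0.36,0.7,0,60],[0,0.36,0.7,0,60]]'
python3 go.py -150 12 34
python3 - <<'E'
from h import *
s=snapshot("side"); crop(s,200,150,400,300,4,"pics/s2.png")
E
```

```text
clock: 4.2
tool_pos: [0.429, -0.0531, 0.0779]
orientation: [179.9, 0.1, 174.4]
force: [0.3, -0.2, 0.2]
opening: 0.0601
now fixture [-151.5   12.4] 0.0779 shift [-0.014 -0.005  0.439] turn -0.0003 [ 0.3 -0.2  0.2] 4.2
```

View pics/s2.png

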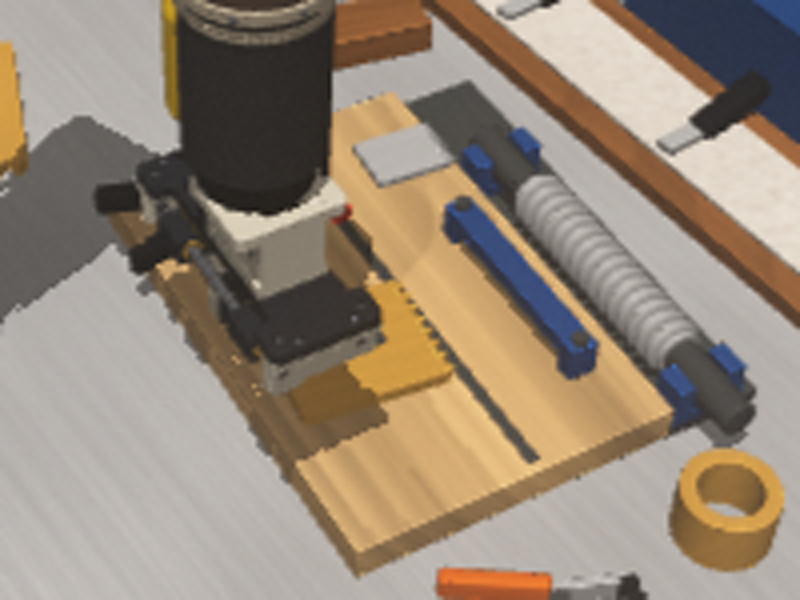

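```bash
python3 -m creep '[[0,0,0.15,0,60],[0,0,0.3,0,60],[0,0,0.35,0,60],[0,0,0.4,0,60],[0,0,0.43,0,60],[0,0,0.43,0,60],[0,0,0.43,0,60],[0,0,0.43,0,60]]'
python3 go.py -120 12 34
```

```text
clock: 4.92
tool_pos: [0.4284, -0.0529, 0.034]
orientation: [180.0, 0.0, 174.4]
force: [-0.4, -0.1, 0.2]
opening: 0.0599
now fixture [-152.1   12.5] 0.034 shift [-0.321 -0.005  0.001] turn -0.0001 [-0.4 -0.1  0.2] 4.92
```

```bash
python3 -m creep '[[-0.06,0,0,0,60],[-0.12,0,0,0,60],[-0.18,0,0,0,60],[-0.24,0,0,0,60],[-0.3,0,0,0,60],[-0.36,0,0,0,60],[-0.41,0,0,0,60],[-0.45,0,0,0,60]]'
python3 go.py -120 12 34
python3 - <<'E'
from h import *
s=snapshot("side"); crop(s,220,170,400,300,4,"pics/s3.png")
s=snapshot("top"); crop(s,205,120,405,270,4,"pics/t3.png")
E
```

```text
clock: 5.58
tool_pos: [0.4735, -0.0575, 0.0334]
orientation: [-180.0, -0.0, 174.4]
force: [-3.4, 0.2, 2.1]
opening: 0.0601
now fixture [-106.8   12.4] 0.0334 shift [ 0.132 -0.004 -0.006] turn -0.0002 [-3.4  0.2  2.1] 5.58
```

View pics/s3.png

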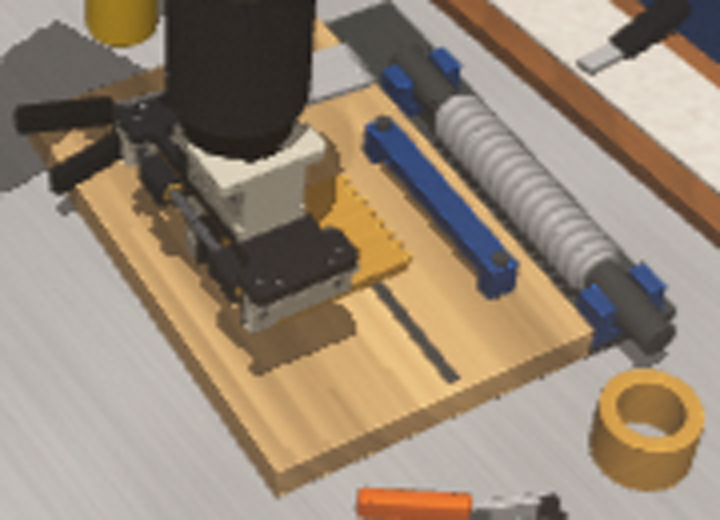

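View pics/t3.png

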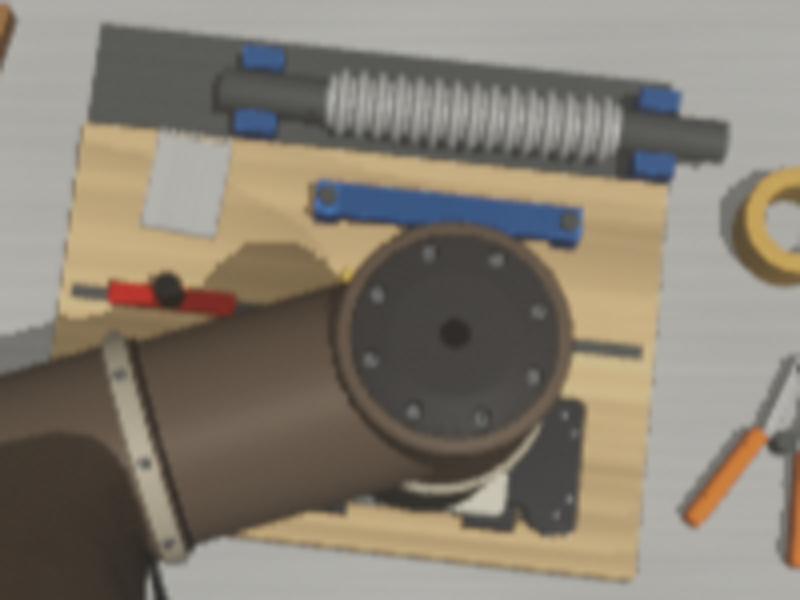

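```bash
cat > fx.py <<'E'
from h import *
from fixp import th,o
Rm=np.array([[np.cos(th),-np.sin(th)],[np.sin(th),np.cos(th)]])
def fx(s,p,z,off,k=4): return ((pix2plane(s,np.array(p,float)/k+np.array(off)-.5+.5/k,z)[:,:2]-o)@Rm*1000).round(1)
E
python3 - <<'E'
from fx import *
import pickle
s=pickle.load(open("side0.pkl","rb"))
print(fx(s,[(410,262),(336,175)],.04,(220,170)))
E
```

```text
[[ 15.6 -31.1]
 [ 14.9  67. ]]
```

```bash
python3 -m creep '[[-0.05,-0.01,0,0,60],[-0.1,-0.02,0,0,60],[-0.15,-0.035,0,0,60],[-0.2,-0.05,0,0,60],[-0.25,-0.06,0,0,60],[-0.3,-0.075,0,0,60],[-0.35,-0.09,0,0,60],[-0.4,-0.10,0,0,60]]'
python3 go.py -67 2 34
python3 - <<'E'
from h import *
s=snapshot("side"); crop(s,220,150,400,300,4,"pics/s4.png")
s=snapshot("top"); crop(s,205,120,405,270,4,"pics/t4.png")
E
```

```text
clock: 6.35
tool_pos: [0.512, -0.0716, 0.0335]
orientation: [-180.0, -0.0, 174.4]
force: [-2.7, 0.1, 1.3]
opening: 0.0599
now fixture [-67.1   2.1] 0.0335 shift [-0.001 -0.001 -0.005] turn -0.0002 [-2.7  0.1  1.3] 6.35
```

View pics/s4.png

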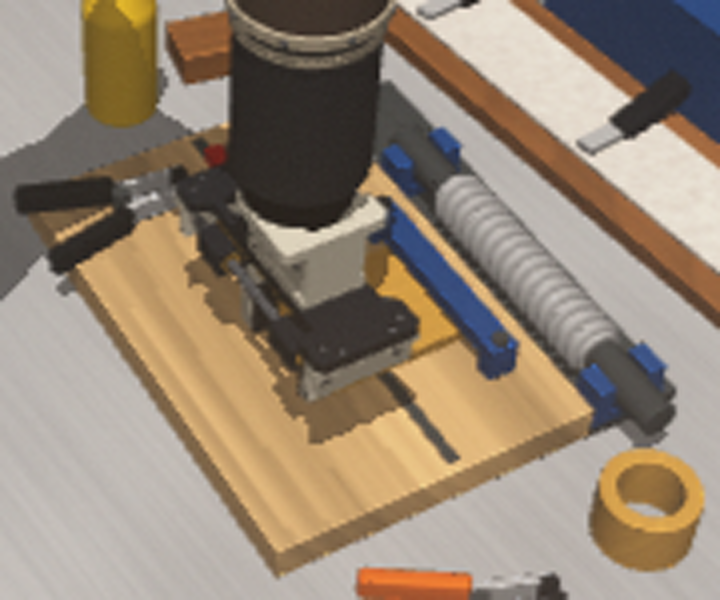

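View pics/t4.png

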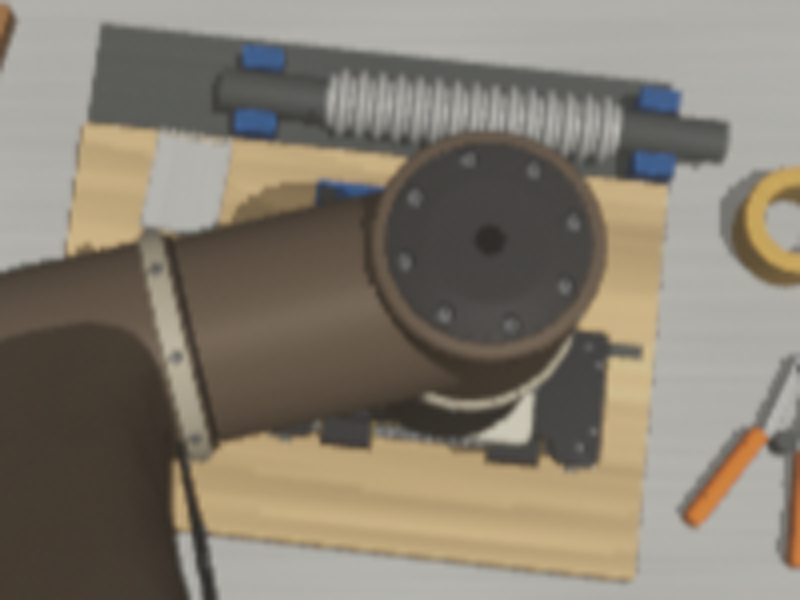

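Run:
```python
from fx import *
import pickle
s=pickle.load(open("side0.pkl","rb"))
print(fx(s,[(415,355),(440,344),(460,334)],.04,(220,150)))
```

```text
[[ 12.  -43. ]
 [ 33.2 -42.8]
 [ 51.  -41.7]]
```

```bash
python3 -m creep '[[-0.05,-0.005,0,0,60],[-0.1,-0.01,0,0,60],[-0.15,-0.01,0,0,60],[-0.2,-0.015,0,0,60],[-0.25,-0.02,0,0,60],[-0.3,-0.02,0,0,60],[-0.35,-0.025,0,0,60],[-0.4,-0.025,0,0,60]]'
python3 go.py -67 2 34
```

```text
clock: 7.12
tool_pos: [0.5516, -0.0778, 0.0335]
orientation: [-180.0, -0.0, 174.4]
force: [-2.4, 0.6, 1.9]
opening: 0.0599
now fixture [-27.1  -0.3] 0.0335 shift [ 0.399  0.022 -0.005] turn -0.0001 [-2.4  0.6  1.9] 7.12
```

```bash
python3 -m creep '[[0.1,0,0,0,60],[0.4,0,0,0,60],[0.8,0,0,0,60],[1,0,0,0,60],[1,0,0,0,60],[1,0,0,0,60],[1,0,0,0,60],[1,0,0,0,60]]'
python3 - <<'E'
from h import *
import pickle
s=snapshot("top"); crop(s,265,120,365,195,8,"pics/t5.png");pickle.dump(s,open("t5.pkl","wb"))
s=snapshot("side"); crop(s,290,180,390,255,8,"pics/s5.png");pickle.dump(s,open("s5.pkl","wb"))
E
```

```text
clock: 7.78
tool_pos: [0.453, -0.0677, 0.0339]
orientation: [180.0, 0.1, 174.4]
force: [0.9, -0.3, 0.1]
opening: 0.06
```

View pics/t5.png

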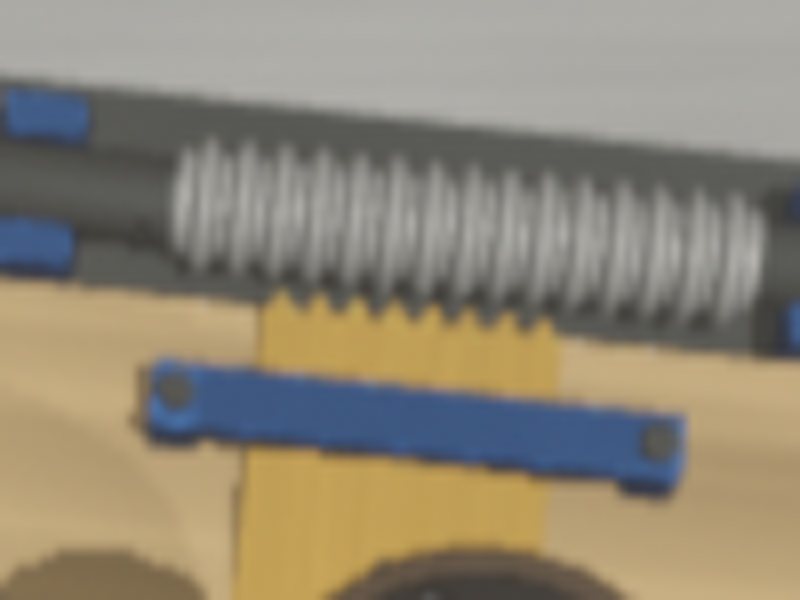

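View pics/s5.png

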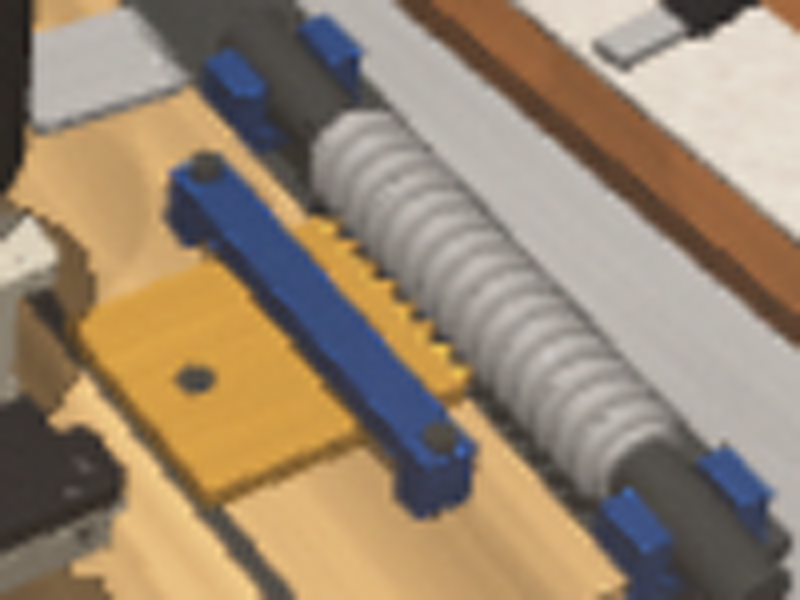

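```bash
cat > al.py <<'E'
from fx import *
import pickle,sys
from scipy.ndimage import map_coordinates
from scipy.signal import find_peaks
def prof(cam,xo,z,ch,yy):
    P=np.c_[np.c_[np.full(len(yy),xo)/1000,yy/1000]@Rm.T+o,np.full(len(yy),z)]
    uv=proj(cam,P); return cv2.GaussianBlur(map_coordinates(ch,[uv[:,1],uv[:,0]],order=1).reshape(-1,1),(1,9),0).ravel()
def ph(p,yy): 
    c=((p-p.mean())@np.exp(-2j*np.pi*yy/12)); return round((-np.angle(c)*12/2/np.pi)%12,2),round(abs(c)/len(yy),1)
for nm in sys.argv[1:]:
    cam=pickle.load(open(nm,"rb")); g=cv2.cvtColor(cam["img"],cv2.COLOR_BGR2GRAY).astype(float)
    im=cam["img"].astype(float); br=im[:,:,2]-im[:,:,0]
    yr=np.arange(-81,63,.5)
    for phi in(20,35,45,60,75,90,105,120):
        a=np.radians(phi); print(nm,'ridge',phi,ph(prof(cam,130-22*np.cos(a),.035+.022*np.sin(a),g,yr),yr))
    for x in np.arange(92,112,2):
        yc=np.arange(-42,48,.5)   # comb
        pr=prof(cam,x,.04,br,yc); print(nm,'teeth',x,ph(pr,yc),'tips',yc[find_peaks(pr,prominence=8)[0]])
E
python3 al.py t5.pkl s5.pkl; python3 go.py -29 0 34
```

```text
t5.pkl ridge 20 (np.float64(1.89), np.float64(7.2))
t5.pkl ridge 35 (np.float64(1.12), np.float64(4.9))
t5.pkl ridge 45 (np.float64(0.63), np.float64(4.4))
t5.pkl ridge 60 (np.float64(0.25), np.float64(4.1))
t5.pkl ridge 75 (np.float64(11.91), np.float64(3.5))
t5.pkl ridge 90 (np.float64(0.64), np.float64(3.4))
t5.pkl ridge 105 (np.float64(1.02), np.float64(4.5))
t5.pkl ridge 120 (np.float64(1.84), np.float64(7.0))
t5.pkl teeth 92 (np.float64(11.57), np.float64(0.6)) tips []
t5.pkl teeth 94 (np.float64(10.49), np.float64(2.0)) tips [-37. -26.  10.  22.]
t5.pkl teeth 96 (np.float64(10.39), np.float64(5.6)) tips [-37.5 -25.5 -13.5  -1.5  10.   22.   34.5]
t5.pkl teeth 98 (np.float64(10.41), np.float64(10.4)) tips [-37.5 -25.5 -13.   -2.   10.   22.   34.5]
t5.pkl teeth 100 (np.float64(10.48), np.float64(11.7)) tips [-37.5 -25.5 -13.   -2.   10.   22.   34.5]
t5.pkl teeth 102 (np.float64(10.49), np.float64(8.1)) tips [-38.  -25.5 -13.   -2.   10.5  22.5  34.5]
t5.pkl teeth 104 (np.float64(10.35), np.float64(2.9)) tips [-13.   -2.5  10.5  21.5  34.5]
t5.pkl teeth 106 (np.float64(9.98), n
[... 794 characters left out ...]
eth 98 (np.float64(11.9), np.float64(11.4)) tips [-36.  -23.5 -12.5  -0.5  13.   23.5  37. ]
s5.pkl teeth 100 (np.float64(0.08), np.float64(14.6)) tips [-36.5 -23.5 -12.   -0.5  13.   23.   36.5]
s5.pkl teeth 102 (np.float64(0.18), np.float64(11.6)) tips [-36.  -24.  -11.   -0.5  12.5  24.   36. ]
s5.pkl teeth 104 (np.float64(0.38), np.float64(5.3)) tips [-34.5 -24.5 -11.    0.5  12.   26.   36. ]
s5.pkl teeth 106 (np.float64(0.6), np.float64(1.2)) tips [-11.5   2. ]
s5.pkl teeth 108 (np.float64(1.42), np.float64(0.1)) tips []
s5.pkl teeth 110 (np.float64(5.76), np.float64(0.0)) tips []
now fixture [-1.267e+02  1.000e-01] 0.0335 shift [-0.977  0.    -0.004] turn -0.0002 [ 0.4 -0.2 -0. ] 7.88
```

The top view shows the teeth tips just short of the spindle. The teeth sit at about y=10.4 (mod 12) and the ridges at about 1.9, so the comb is about 2.4 mm too far left. I'll re-approach and push diagonally.

```bash
python3 -m creep '[[-0.3,0,0,0,60],[-0.6,0,0,0,60],[-0.85,0,0,0,60],[-0.95,0,0,0,60],[-0.98,0,0,0,60],[-0.985,0,0,0,60],[-0.99,0,0,0,60],[-1,0,0,0,60]]'
python3 go.py -29 0 34
python3 -m creep '[[-0.01,-0.003,0,0,60],[-0.02,-0.007,0,0,60],[-0.03,-0.012,0,0,60],[-0.04,-0.018,0,0,60],[-0.05,-0.024,0,0,60],[-0.06,-0.024,0,0,60],[-0.07,-0.024,0,0,60],[-0.08,-0.024,0,0,60]]'
python3 go.py -13 0 34
```

```text
clock: 8.55
tool_pos: [0.55, -0.0777, 0.0334]
orientation: [-180.0, -0.1, 174.4]
force: [0.1, -0.2, -0.4]
opening: 0.0602
now fixture [-28.7  -0.3] 0.0334 shift [ 0.003  0.003 -0.006] turn -0.0002 [ 0.1 -0.2 -0.4] 8.55
clock: 9.22
tool_pos: [0.5586, -0.081, 0.0335]
orientation: [-180.0, -0.0, 174.4]
force: [-3.5, 0.4, 3.1]
opening: 0.06
now fixture [-19.8  -2.8] 0.0335 shift [-0.068  0.028 -0.005] turn -0.0002 [-3.5  0.4  3.1] 9.22
```

```bash
python3 -m creep '[[-0.01,0,0,0,60],[-0.02,0,0,0,60],[-0.03,0,0,0,60],[-0.03,0,0,0,60],[-0.03,0,0,0,60],[-0.03,0,0,0,60],[-0.03,0,0,0,60],[-0.03,0,0,0,60]]'
python3 -m creep '[[-0.01,0,0,0,60],[-0.02,0,0,0,60],[-0.02,0,0,0,60],[-0.02,0,0,0,60],[-0.02,0,0,0,60],[-0.02,0,0,0,60],[-0.02,0,0,0,60],[-0.02,0,0,0,60]]'
python3 go.py -13 0 34
```

```text
clock: 9.88
tool_pos: [0.5622, -0.0812, 0.0336]
orientation: [180.0, 0.0, 174.4]
force: [-1.5, -0.0, 0.6]
opening: 0.0599
clock: 10.55
tool_pos: [0.5634, -0.0813, 0.0335]
orientation: [-180.0, -0.0, 174.4]
force: [-4.6, 0.8, 3.1]
opening: 0.06
now fixture [-15.   -2.6] 0.0335 shift [-0.02   0.026 -0.005] turn -0.0002 [-4.6  0.8  3.1] 10.55
```

```bash
python3 -m creep '[[-0.01,0,0,0,60],[-0.01,0,0,0,60],[-0.02,0,0,0,60],[-0.02,0,0,0,60],[-0.02,0,0,0,60],[-0.02,0,0,0,60],[-0.02,0,0,0,60],[-0.02,0,0,0,60]]'
python3 go.py -13 0 34
python3 -m creep '[[-0.005,0,0,0,60],[-0.01,0,0,0,60],[-0.01,0,0,0,60],[-0.01,0,0,0,60],[-0.01,0,0,0,60],[-0.01,0,0,0,60],[-0.01,0,0,0,60],[-0.01,0,0,0,60]]'
python3 go.py -13 0 34
```

```text
clock: 11.22
tool_pos: [0.5636, -0.0815, 0.0333]
orientation: [-180.0, -0.2, 174.4]
force: [-11.2, 3.2, 7.9]
opening: 0.0601
now fixture [-14.8  -2.7] 0.0333 shift [-0.018  0.027 -0.007] turn -0.0002 [-11.2   3.2   7.9] 11.22
clock: 11.88
tool_pos: [0.5637, -0.0815, 0.0332]
orientation: [-180.0, -0.3, 174.4]
force: [-13.0, 4.3, 9.7]
opening: 0.0598
now fixture [-14.7  -2.8] 0.0332 shift [-0.017  0.028 -0.009] turn -0.0003 [-13.    4.3   9.7] 11.88
```

Run:
```python
from h import *
import pickle
s=snapshot("side"); crop(s,290,180,390,255,8,"pics/s6.png");pickle.dump(s,open("s6.pkl","wb"))
```

```text
(no output)
```

View pics/s6.png

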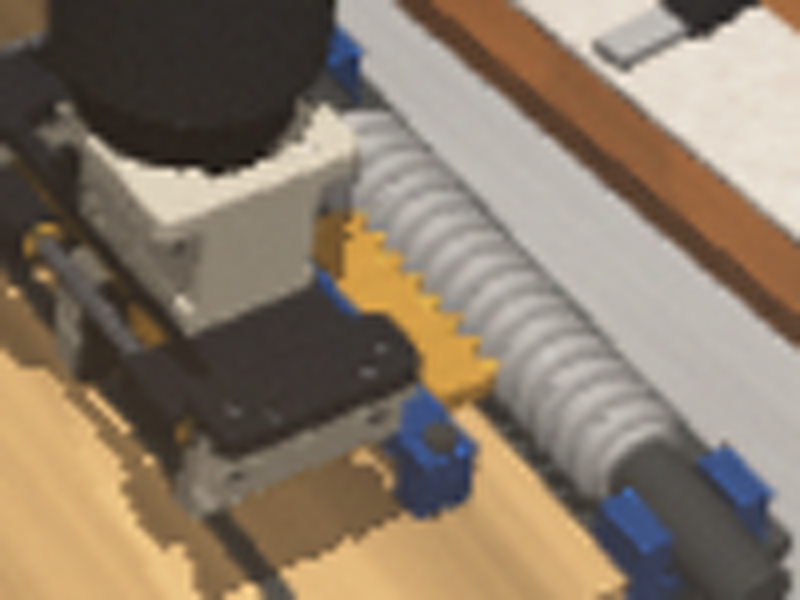

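```bash
python3 - <<'E'
from fx import *
import pickle
s=pickle.load(open("s6.pkl","rb"))
print(fx(s,[(469,376),(497,367)],.04,(290,180),8))
E
python3 -m creep '[[0.1,0,0,0,60],[0.4,0,0,0,60],[0.8,0,0,0,60],[1,0,0,0,60],[1,0,0,0,60],[1,0,0,0,60],[1,0,0,0,60],[1,0,0,0,60]]'
python3 - <<'E'
from h import *
import pickle
s=snapshot("top"); crop(s,265,120,365,195,8,"pics/t7.png");pickle.dump(s,open("t7.pkl","wb"))
s=snapshot("side"); crop(s,290,180,390,255,8,"pics/s7.png");pickle.dump(s,open("s7.pkl","wb"))
E
python3 al.py t7.pkl s7.pkl | grep teeth; python3 go.py -15 -2.7 34
```

```text
[[ 99.7 -39.3]
 [111.2 -40.5]]
clock: 12.6
tool_pos: [0.4691, -0.0716, 0.0339]
orientation: [180.0, 0.1, 174.4]
force: [-0.9, -0.4, -0.4]
opening: 0.0602
t7.pkl teeth 92 (np.float64(0.88), np.float64(0.1)) tips []
t7.pkl teeth 94 (np.float64(2.21), np.float64(0.1)) tips []
t7.pkl teeth 96 (np.float64(2.14), np.float64(0.1)) tips []
t7.pkl teeth 98 (np.float64(2.26), np.float64(0.1)) tips []
t7.pkl teeth 100 (np.float64(10.59), np.float64(0.0)) tips []
t7.pkl teeth 102 (np.float64(9.27), np.float64(0.2)) tips []
t7.pkl teeth 104 (np.float64(8.76), np.float64(1.2)) tips [21.5]
t7.pkl teeth 106 (np.float64(8.56), np.float64(4.6)) tips [-27.  -15.5  -3.    8.5  20.5  33. ]
t7.pkl teeth 108 (np.float64(8.59), np.float64(9.8)) tips [-39.5 -27.5 -15.5  -3.5   8.5  20.5  32.5  44.5]
t7.pkl teeth 110 (np.float64(8.61), np.float64(12.4)) tips [-39.5 -27.5 -15.5  -3.5   8.5  20.5  32.5  44.5]
s7.pkl teeth 92 (np.float64(1.67), np.float64(0.2)) tips []
s7.pkl teeth 94 (np.float64(1.31), np.float64(0.4)) tips []
s7.pkl teeth 96 (np.float64(1.66), np.float64(0.3)) tips []
s7.pkl teeth 98 (np.float64(2.05), np.float64(0.2)) tips []
s7.pkl teeth 100 (np.float64(0.88), np.float64(0.1)) tips []
s7.pkl teeth 102 (np.float64(11.84), np.float64(0.2)) tips []
s7.pkl teeth 104 (np.float64(10.93), np.float64(0.1)) tips []
s7.pkl teeth 106 (np.float64(9.62), np.float64(2.0)) tips [-38. -27.  -9.   9.]
s7.pkl teeth 108 (np.float64(10.03), np.float64(7.9)) tips [-37.5 -26.  -14.5  -1.5   9.   21.5  36. ]
s7.pkl teeth 110 (np.float64(10.37), np.float64(14.4)) tips [-38.  -25.  -13.5  -2.   10.5  22.   35.5]
now fixture [-110.4   -2.3] 0.0335 shift [-0.954 -0.003 -0.004] turn -0.0002 [ 0.4 -0.4 -0.2] 12.7
```

View pics/t7.png

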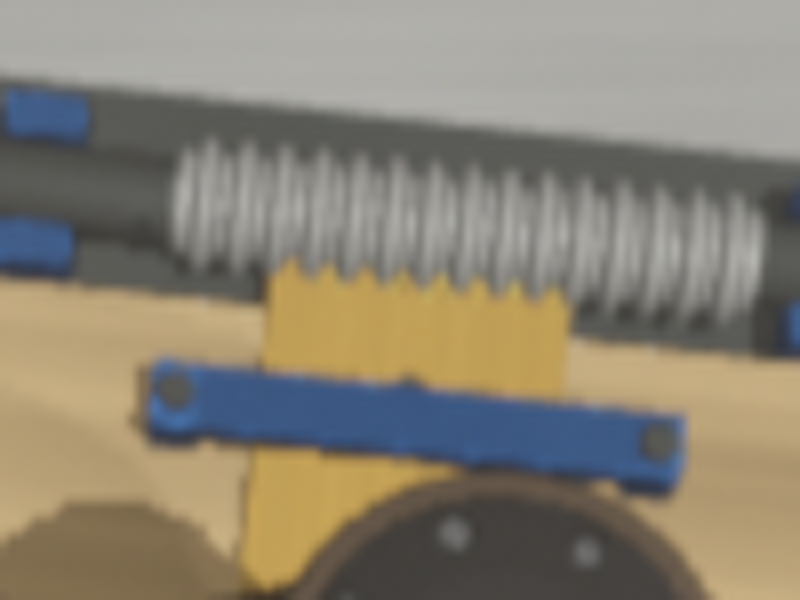

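View pics/s7.png

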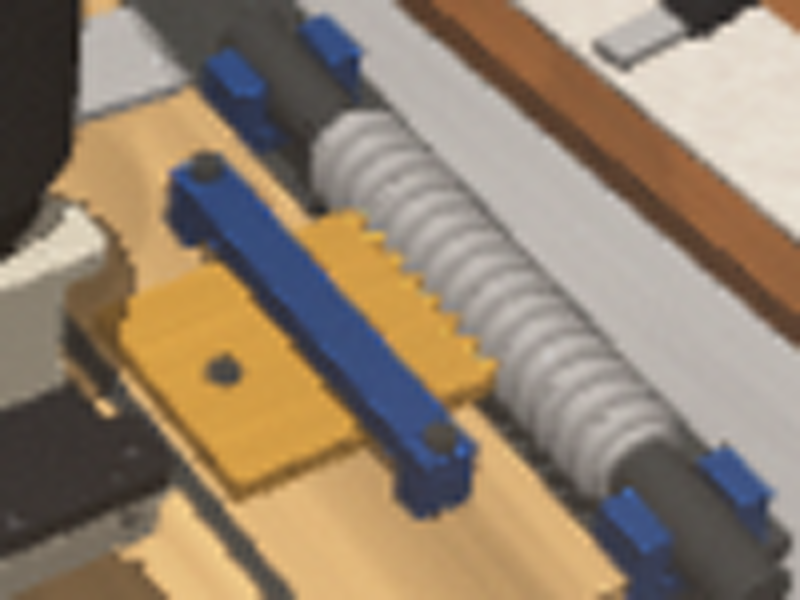

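Run:
```python
from fx import *
import pickle
s=pickle.load(open("s7.pkl","rb"))
print('back top corners',fx(s,[(118,325),(236,490)],.04,(290,180),8))
print('back bottom right',fx(s,[(240,499)],.03,(290,180),8))
print('front right',fx(s,[(497,367)],.04,(290,180),8), 'front left tip',fx(s,[(355,212)],.04,(290,180),8))
print('slot edges',fx(s,[(180,440),(165,457),(245,510),(225,525)],.03,(290,180),8))
crop(s,295,205,345,243,16,"pics/s7b.png")
t=pickle.load(open("t7.pkl","rb")); crop(t,295,145,345,183,16,"pics/t7b.png")
for x,y in((104,-60),): pass
P=lambda x,y,z: np.r_[Rm@[x/1e3,y/1e3]+o,z]
for n,im in(('t',t),('s',s)):
    print(n,[ (proj(im,P(113-.0+0,2.6+yy,.04))).round(1).tolist() for yy in(-42,42)])
```

```text
back top corners [[  2.1  42.5]
 [ -3.7 -44.8]]
back bottom right [[  0.8 -42.1]]
front right [[111.2 -40.5]] front left tip [[110.8  49.7]]
slot edges [[ -2.8  -8.4]
 [-11.9 -12.7]
 [ -0.5 -47.2]
 [-10.4 -49.7]]
t [[[333.8, 155.2]], [[301.1, 151.9]]]
s [[[352.0, 225.0]], [[335.5, 206.9]]]
```

View pics/s7b.png

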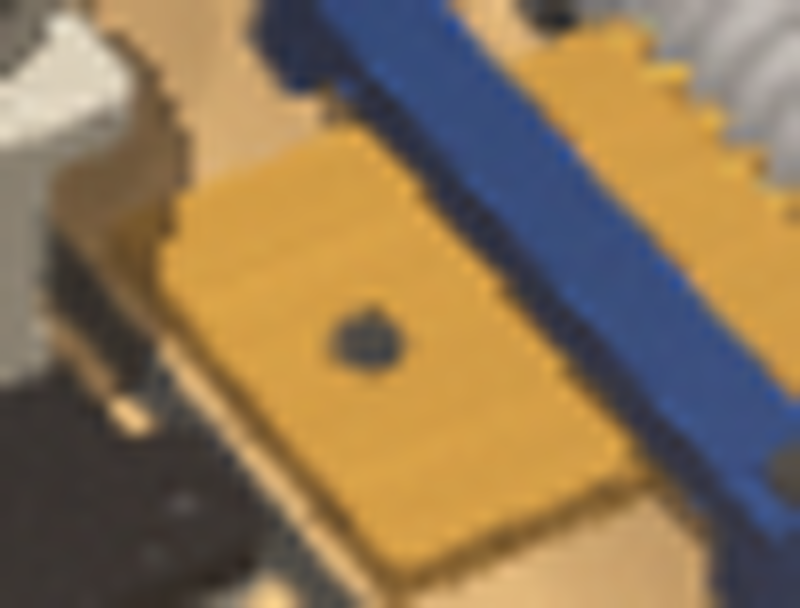

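View pics/t7b.png

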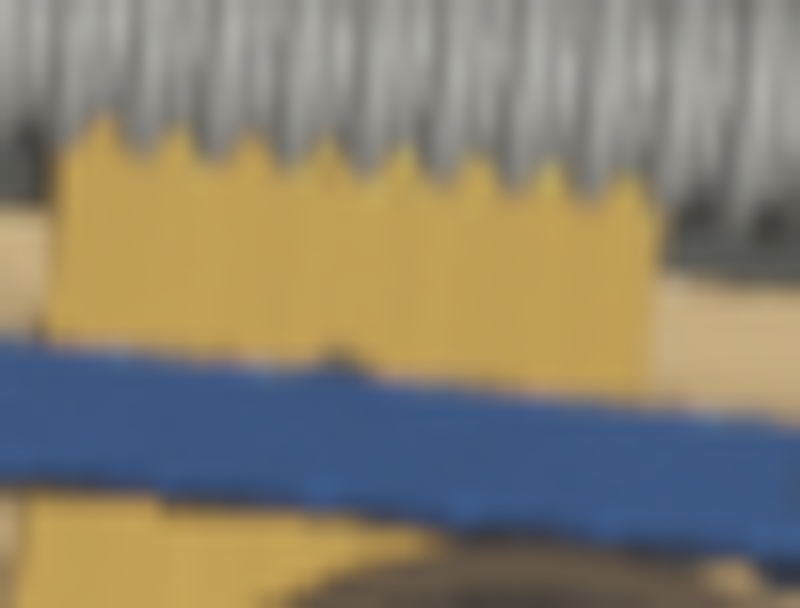

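The teeth look interlocked, with the gullets at the ridge crests, but 1–2 mm is still uncertain. I'll push again with a small sideways wiggle and see whether it goes any further.

```bash
python3 -m creep '[[-0.3,0,0,0,60],[-0.6,0,0,0,60],[-0.85,0,0,0,60],[-0.9,0,0,0,60],[-0.92,0,0,0,60],[-0.93,0,0,0,60],[-0.94,0,0,0,60],[-0.945,0,0,0,60]]'
python3 go.py -14.7 -2.7 34
python3 -m creep '[[-0.005,0,0,0,60],[-0.01,0,0,0,60],[-0.015,0,0,0,60],[-0.02,0,0,0,60],[-0.02,0,0,0,60],[-0.025,0,0,0,60],[-0.025,0,0,0,60],[-0.025,0,0,0,60]]'
python3 go.py -14.7 -2.7 34
```

```text
clock: 13.37
tool_pos: [0.5606, -0.0811, 0.0335]
orientation: [-180.0, -0.0, 174.4]
force: [-0.8, 0.2, 0.2]
opening: 0.06
now fixture [-17.8  -2.6] 0.0335 shift [-0.031 -0.001 -0.005] turn -0.0001 [-0.8  0.2  0.2] 13.37
clock: 14.03
tool_pos: [0.5633, -0.0814, 0.0334]
orientation: [-180.0, -0.1, 174.4]
force: [-3.4, 0.4, 2.0]
opening: 0.0599
now fixture [-15.1  -2.6] 0.0334 shift [-0.004 -0.001 -0.006] turn -0.0002 [-3.4  0.4  2. ] 14.03
```

```bash
python3 -m creep '[[-0.01,0,0,0,60],[-0.02,-0.005,0,0,60],[-0.02,-0.01,0,0,60],[-0.02,-0.015,0,0,60],[-0.02,-0.015,0,0,60],[-0.02,-0.015,0,0,60],[-0.02,-0.015,0,0,60],[-0.02,-0.015,0,0,60]]'
python3 go.py -14.7 -2.7 34
python3 -m creep '[[0,0.005,0,0,60],[0,0.01,0,0,60],[0,0.015,0,0,60],[0,0.02,0,0,60],[0,0.025,0,0,60],[0,0.03,0,0,60],[0,0.03,0,0,60],[0,0.03,0,0,60]]'
python3 go.py -14.7 -2.7 34
python3 -m creep '[[0,-0.005,0,0,60],[0,-0.01,0,0,60],[0,-0.015,0,0,60],[0,-0.015,0,0,60],[-0.01,-0.015,0,0,60],[-0.01,-0.015,0,0,60],[-0.01,-0.015,0,0,60],[-0.01,-0.015,0,0,60]]'
python3 go.py -14.7 -2.7 34
```

```text
clock: 14.7
tool_pos: [0.5634, -0.0826, 0.0328]
orientation: [180.0, -0.2, 174.4]
force: [-7.7, 5.1, 3.4]
opening: 0.06
now fixture [-14.9  -3.8] 0.0328 shift [-0.002  0.011 -0.012] turn -0.0002 [-7.7  5.1  3.4] 14.7
clock: 15.37
tool_pos: [0.5634, -0.081, 0.0327]
orientation: [-179.9, -0.3, 174.3]
force: [-6.5, -3.1, 1.7]
opening: 0.06
now fixture [-15.   -2.3] 0.0327 shift [-0.003 -0.004 -0.013] turn -0.0005 [-6.5 -3.1  1.7] 15.37
clock: 16.03
tool_pos: [0.5635, -0.0818, 0.0326]
orientation: [-180.0, -0.3, 174.3]
force: [-9.2, 3.1, 4.0]
opening: 0.06
now fixture [-14.8  -3. ] 0.0326 shift [-0.001  0.003 -0.014] turn -0.0005 [-9.2  3.1  4. ] 16.03
```

```bash
python3 - <<'E'
from fx import *
import pickle
s=pickle.load(open("side0.pkl","rb"));t=pickle.load(open("top0.pkl","rb"))
F=lambda c,p,z:((pix2plane(c,p,z)[:,:2]-o)@Rm*1000).round(0)
print('glue cap top z.17',F(t,[(175,183)],.17),F(s,[(250,143)],.17),'base',F(s,[(250,176)],0.0))
print('post',F(t,[(205-.4+167/4,120-.4+287/4)],.08))
E
python3 go.py -40 -2.7 34
```

```text
glue cap top z.17 [[-30. 323.]] [[-45. 289.]] base [[-27. 329.]]
post [[-13. 168.]]
now fixture [-14.8  -3. ] 0.0326 shift [ 0.252  0.003 -0.013] turn -0.0005 [-9.2  3.1  4. ] 16.03
```

The comb met the same rigid stop (tcp x about -14.8) at every sideways offset, so it is seated. I'll retract, rise, and move so the open fingers straddle the bar post. Gripping it this way keeps the gripper body clear of the glue bottle.

```bash
python3 -m creep '[[0.03,0,0,0,60],[0.1,0,0,0,60],[0.25,0,0,0,60],[0.25,0,-0.2,0,60],[0.25,0,-0.6,0,60],[0.25,0,-1,0,60],[0.25,0,-1,0,60],[0.25,0,-1,0,60]]'
python3 go.py -12 168 130
python3 -m creep '[[0,0.2,0,0,60],[-0.1,0.5,0,0,60],[-0.2,0.8,0,0,60],[-0.25,1,0,0,60],[-0.25,1,0,0,60],[-0.25,1,0,0,60],[-0.25,1,0,0,60],[-0.25,1,0,0,60]]'
python3 go.py -12 168 130
```

```text
clock: 16.7
tool_pos: [0.5441, -0.0789, 0.1367]
orientation: [179.9, 0.4, 174.4]
force: [-1.5, -0.3, -0.4]
opening: 0.06
now fixture [-34.5  -2.1] 0.1367 shift [-0.224  1.7    0.071] turn -0.0 [-1.5 -0.3 -0.4] 16.7
clock: 17.37
tool_pos: [0.5761, 0.0172, 0.133]
orientation: [-180.0, -0.1, 174.4]
force: [-0.7, -0.3, 0.1]
opening: 0.0599
now fixture [-12.   96.7] 0.133 shift [0.    0.713 0.03 ] turn -0.0003 [-0.7 -0.3  0.1] 17.37
```

Run:
```python
from h import *
import pickle
s=snapshot("side"); crop(s,240,150,400,270,5,"pics/s8.png");pickle.dump(s,open("s8.pkl","wb"))
s=snapshot("top"); crop(s,205,120,405,270,4,"pics/t8.png");pickle.dump(s,open("t8.pkl","wb"))
```

```text
(no output)
```

View pics/s8.png

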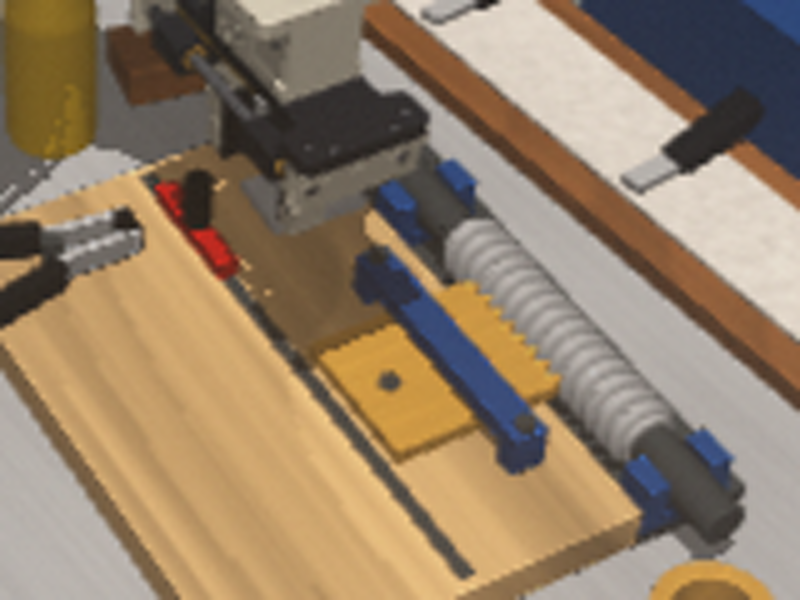

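View pics/t8.png

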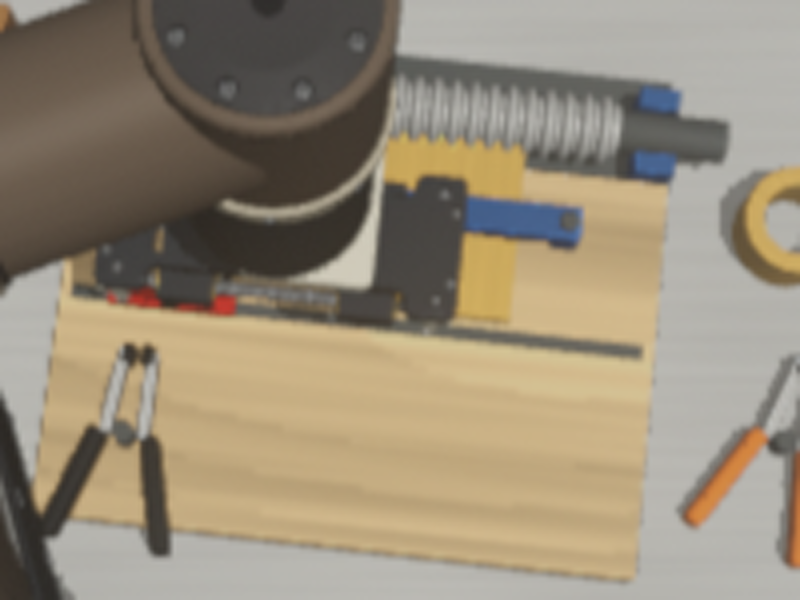

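The comb is seated and square: its back edge is parallel to the slot in the top view. The post is still parked at about (200,195) in the side crop. I'll go over the post and down.

```bash
python3 -m creep '[[0,0.2,0,0,60],[0,0.5,0,0,60],[0,0.71,0,0,60],[0,0.71,0,0,60],[0,0.71,0,0,60],[0,0.71,0,0,60],[0,0.71,0,0,60],[0,0.71,0,0,60]]'
python3 go.py -12 168 53
python3 - <<'E'
from h import *
import pickle
s=snapshot("side"); crop(s,220,130,340,220,6,"pics/s9.png")
E
```

```text
clock: 18.13
tool_pos: [0.5835, 0.0876, 0.1336]
orientation: [180.0, -0.0, 174.3]
force: [0.1, -0.6, -0.3]
opening: 0.0598
now fixture [-11.4 167.5] 0.1336 shift [0.006 0.005 0.806] turn -0.0005 [ 0.1 -0.6 -0.3] 18.13
```

View pics/s9.png

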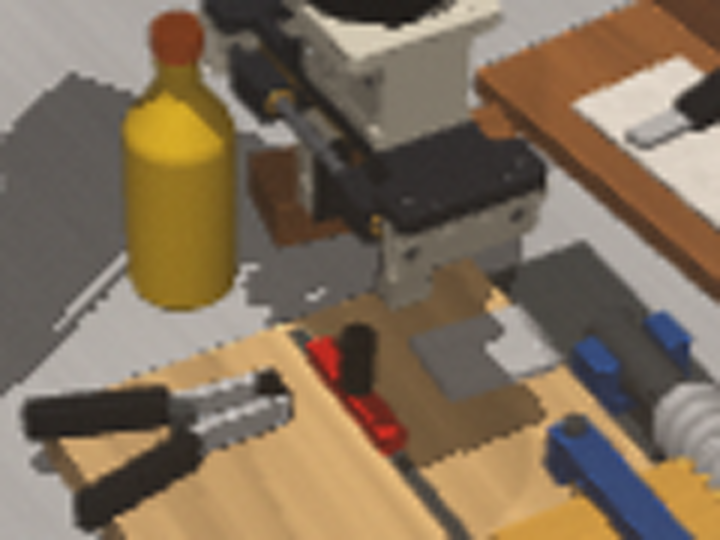

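```bash
python3 -m creep '[[0,0,0.2,0,60],[0,0,0.4,0,60],[0,0,0.5,0,60],[0,0,0.6,0,60],[0,0,0.7,0,60],[0,0,0.78,0,60],[0,0,0.78,0,60],[0,0,0.78,0,60]]'
python3 go.py -12 168 55
python3 - <<'E'
from h import *
s=snapshot("side"); crop(s,220,130,340,220,6,"pics/s10.png")
E
```

```text
clock: 18.85
tool_pos: [0.5836, 0.0885, 0.0554]
orientation: [-180.0, -0.0, 174.4]
force: [0.7, 0.2, 0.0]
opening: 0.0601
now fixture [-11.4 168.3] 0.0554 shift [ 0.006 -0.003  0.004] turn -0.0001 [0.7 0.2 0. ] 18.85
```

View pics/s10.png

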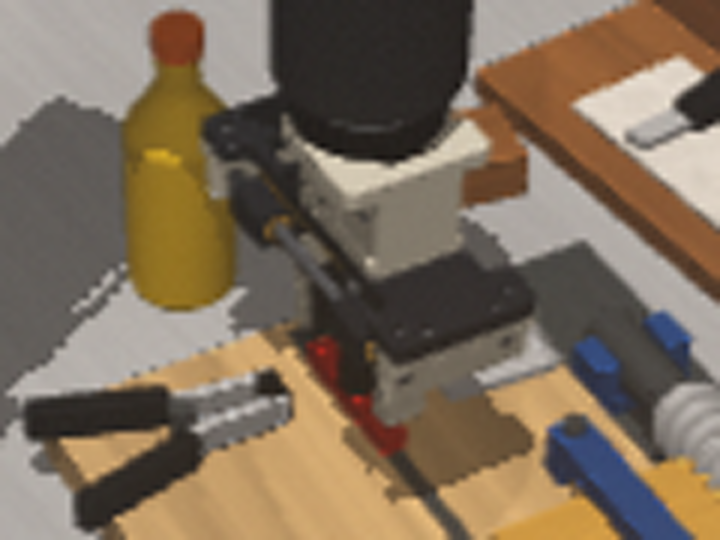

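```bash
python3 -m creep '[[0,0,0,0,40],[0,0,0,0,26],[0,0,0,0,24],[0,0,0,0,24],[0,0,0,0,24],[0,-0.03,0,0,24],[0,-0.08,0,0,24],[0,-0.13,0,0,24]]'
python3 -m creep '[[0,-0.1,0,0,24],[0,-0.2,0,0,24],[0,-0.3,0,0,24],[0,-0.4,0,0,24],[0,-0.5,0,0,24],[0,-0.6,0,0,24],[0,-0.65,0,0,24],[0,-0.7,0,0,24]]'
python3 go.py -12 0 55
```

```text
clock: 19.57
tool_pos: [0.5824, 0.0755, 0.0557]
orientation: [180.0, 0.0, 174.4]
force: [0.5, 1.6, 1.3]
opening: 0.0241
clock: 20.23
tool_pos: [0.5753, 0.0049, 0.0555]
orientation: [-180.0, -0.0, 174.3]
force: [-0.5, 2.0, 0.8]
opening: 0.0238
now fixture [-11.6  84.4] 0.0555 shift [ 0.003 -0.844  0.005] turn -0.0004 [-0.5  2.   0.8] 20.23
```

```bash
python3 -m creep '[[0,-0.03,0,0,24],[0,-0.06,0,0,24],[0,-0.09,0,0,24],[0,-0.12,0,0,24],[0,-0.15,0,0,24],[0,-0.18,0,0,24],[0,-0.21,0,0,24],[0,-0.24,0,0,24]]'
python3 go.py -12 0 55
```

```text
clock: 20.9
tool_pos: [0.573, -0.0182, 0.0555]
orientation: [-180.0, -0.0, 174.4]
force: [-1.3, 1.6, 0.3]
opening: 0.0242
now fixture [-11.6  61.2] 0.0555 shift [ 0.004 -0.612  0.005] turn -0.0001 [-1.3  1.6  0.3] 20.9
```

The bar is past the comb's left edge and only meeting its own friction. I'll carry on to the end stop.

```bash
python3 -m creep '[[0,-0.06,0,0,24],[0,-0.12,0,0,24],[0,-0.18,0,0,24],[0,-0.24,0,0,24],[0,-0.3,0,0,24],[0,-0.36,0,0,24],[0,-0.42,0,0,24],[0,-0.48,0,0,24]]'
python3 go.py -12 0 55
python3 -m creep '[[0,-0.02,0,0,24],[0,-0.04,0,0,24],[0,-0.06,0,0,24],[0,-0.08,0,0,24],[0,-0.10,0,0,24],[0,-0.12,0,0,24],[0,-0.13,0,0,24],[0,-0.14,0,0,24]]'
python3 go.py -12 0 55
```

```text
clock: 21.57
tool_pos: [0.5683, -0.0664, 0.0555]
orientation: [-180.0, -0.0, 174.4]
force: [-1.0, 2.2, -1.2]
opening: 0.024
now fixture [-11.6  12.7] 0.0555 shift [ 0.004 -0.127  0.005] turn -0.0002 [-1.   2.2 -1.2] 21.57
clock: 22.23
tool_pos: [0.5671, -0.0797, 0.0556]
orientation: [-180.0, 0.0, 174.4]
force: [-0.7, 1.3, -0.1]
opening: 0.0241
now fixture [-11.5  -0.7] 0.0556 shift [0.005 0.007 0.006] turn -0.0001 [-0.7  1.3 -0.1] 22.23
```

```bash
python3 -m creep '[[0,-0.01,0,0,24],[0,-0.02,0,0,24],[0,-0.03,0,0,24],[0,-0.03,0,0,24],[0,-0.03,0,0,24],[0,-0.03,0,0,24],[0,-0.03,0,0,24],[0,-0.03,0,0,24]]'
python3 go.py -12 0 55
python3 -m creep '[[0,-0.01,0,0,24],[0,-0.02,0,0,24],[0,-0.03,0,0,24],[0,-0.03,0,0,24],[0,-0.03,0,0,24],[0,-0.03,0,0,24],[0,-0.03,0,0,24],[0,-0.03,0,0,24]]'
python3 go.py -12 0 55
```

```text
clock: 22.9
tool_pos: [0.5671, -0.0804, 0.0555]
orientation: [179.9, 0.0, 174.4]
force: [-3.0, 15.0, 1.3]
opening: 0.0239
now fixture [-11.4  -1.4] 0.0555 shift [0.006 0.014 0.005] turn -0.0001 [-3.  15.   1.3] 22.9
clock: 23.57
tool_pos: [0.5672, -0.0808, 0.0555]
orientation: [179.7, 0.1, 174.4]
force: [-5.2, 29.9, 3.3]
opening: 0.0244
now fixture [-11.3  -1.8] 0.0555 shift [0.007 0.018 0.005] turn -0.0 [-5.2 29.9  3.3] 23.57
```

The bar is hard against the end stop. I'll back off, open the fingers and rise straight up.

```bash
python3 -m creep '[[0,0.03,0,0,24],[0,0.06,0,0,24],[0,0.06,0,0,30],[0,0.06,0,0,50],[0,0.06,0,0,60],[0,0.06,0,0,60],[0,0.06,0,0,60],[0,0.06,0,0,60]]'
python3 go.py -12 0 55
python3 -m creep '[[0,0,-0.2,0,60],[0,0,-0.5,0,60],[0,0,-0.8,0,60],[0,0,-1,0,60],[0,0,-1,0,60],[0,0,-1,0,60],[0,0,-1,0,60],[0,0,-1,0,60]]'
python3 -m creep '[[0.2,0,0,0,60],[0.5,0,0,0,60],[0.8,0,0,0,60],[1,0,0,0,60],[1,0,0,0,60],[1,0,0,0,60],[1,0,0,0,60],[1,0,0,0,60]]'
python3 - <<'E'
from h import *
import pickle
s=snapshot("side"); crop(s,240,150,400,270,5,"pics/s11.png");pickle.dump(s,open("s11.pkl","wb"))
s=snapshot("top"); crop(s,205,120,405,270,4,"pics/t11.png");pickle.dump(s,open("t11.pkl","wb"))
E
python3 al.py t11.pkl | grep teeth
```

```text
clock: 24.23
tool_pos: [0.5671, -0.08, 0.0556]
orientation: [-180.0, -0.0, 174.4]
force: [-0.6, -0.1, 0.5]
opening: 0.0572
now fixture [-11.5  -0.9] 0.0556 shift [0.005 0.009 0.006] turn -0.0003 [-0.6 -0.1  0.5] 24.23
clock: 24.9
tool_pos: [0.5664, -0.0798, 0.1545]
orientation: [-180.0, -0.1, 174.4]
force: [-0.6, -0.6, 0.2]
opening: 0.0598
clock: 25.57
tool_pos: [0.4683, -0.0699, 0.1552]
orientation: [-180.0, -0.0, 174.4]
force: [0.6, -1.1, 0.0]
opening: 0.0599
t11.pkl teeth 92 (np.float64(6.03), np.float64(0.1)) tips []
t11.pkl teeth 94 (np.float64(3.37), np.float64(0.5)) tips []
t11.pkl teeth 96 (np.float64(1.93), np.float64(0.8)) tips []
t11.pkl teeth 98 (np.float64(1.87), np.float64(0.6)) tips []
t11.pkl teeth 100 (np.float64(2.57), np.float64(0.6)) tips []
t11.pkl teeth 102 (np.float64(2.61), np.float64(0.6)) tips []
t11.pkl teeth 104 (np.float64(7.8), np.float64(0.4)) tips []
t11.pkl teeth 106 (np.float64(8.41), np.float64(3.7)) tips [-26.  -15.   -3.5   8.5  20.5  32.5]
t11.pkl teeth 108 (np.float64(8.53), np.float64(8.8)) tips [-27.  -15.5  -3.5   8.5  20.5  32.5  44.5]
t11.pkl teeth 110 (np.float64(8.6), np.float64(11.6)) tips [-27.5 -15.5  -3.5   8.5  20.5  32.5  44.5]
```

View pics/s11.png

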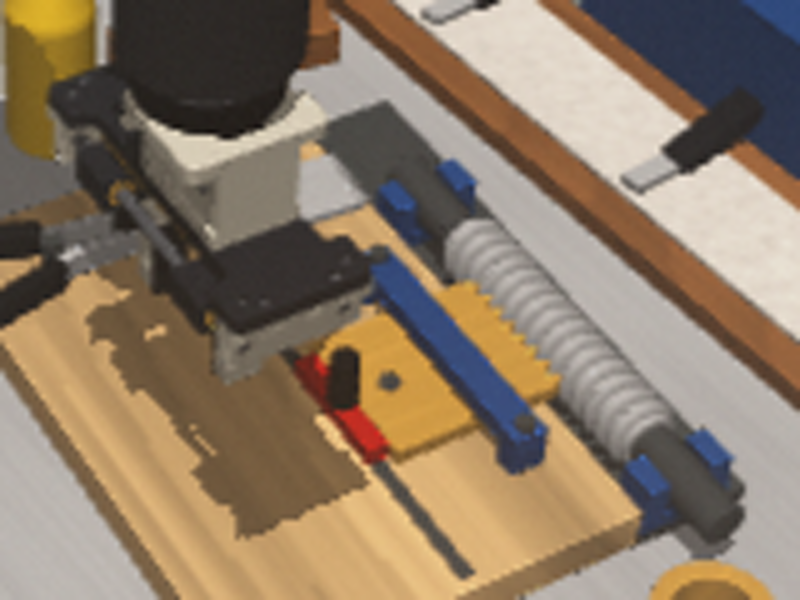

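View pics/t11.png

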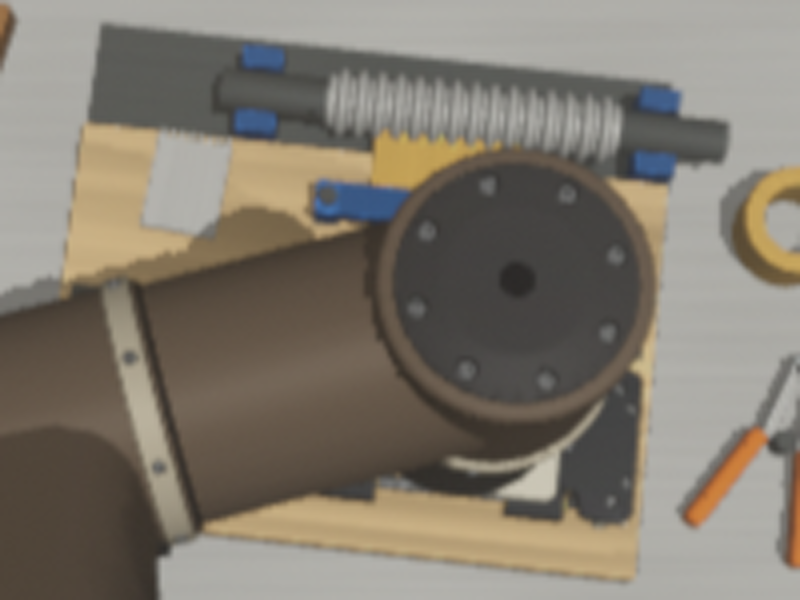

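The bar sits centred behind the comb, which hasn't moved: its teeth are at phase 8.6 as before. The bar passed with only its own friction, so the back edge is within 2 mm of home. The arm is clear, so I'm handing in.

```bash
python3 -c "
from plant import workorder
print(workorder.close_job())"
```

```text
the job is handed in; nothing more can be done
None
```

I pushed the comb along the bed under the gantry and into the spindle threads. I then slid the check bar behind it to its end stop, backed the arm off and handed the job in at about 25.7 s; no verdict was reported.

**Comb:** It stopped hard at the same depth through a ±1.5 mm sideways wiggle. In the top view its back edge is parallel to the slot, and its teeth did not shift sideways while the bar went past.

**Check bar:** It slid behind the comb with only its usual friction of about 2 N, then hit a hard stop about where the end stop should be. The comb's back edge is therefore within about 2 mm of fully home.

**Bystanders:** I touched nothing on purpose. Those visible in the last pictures look unmoved, but I did not measure them.

**Disagreements:** The side camera's fixture coordinates were up to about 5 mm off the top camera's. Tooth depth from the top view alone was only good to about 1.5 mm, so I relied on the hard stop and the bar's free passage. The top view put the teeth about 0.7 mm to the left of centre in their grooves, which is within its error.

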